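# Lock an extraction gate shut with a spring clip

### The arm

A 6-joint arm with a two-finger parallel gripper is mounted at the origin on the work surface. World frame = base frame: x ahead of the robot, y to its left, z up, the work surface at z = 0. Lengths are in mm, angles in rad, forces in N, time in s.
With the tool pointing down it reaches from about 400 to 925 mm from the base axis. Payload 12.5 kg.
Tool frame: the origin (TCP) lies at the very end of the fingers, on their centre line; the grasp point (between the pads) lies env.grip_point_offset behind it (env.grip_point_offset is the distance from the TCP to the grasp point, in mm); y points along the fingers, z is the direction in which the jaws open and shut, and the axes are right-handed (so a half turn about y gives the same grasp; the last joint's range is limited). The gripper opens to 95 mm and grips with 3 to 60 N. Pads are 20 mm wide; open, the fingers measure 119 mm over their backs; the gripper's body (75 mm by 180 mm) begins 59 mm behind the grasp point.
Start: joints at [1.026, 0.491, 1.559, -0, 1.092, -0.106], TCP at [265.52, 565.814, 214.661] pointing down, gripper open.
Joint ranges: [-3.1, 3.1], [-0.84, 2.19], [0.05, 2.79], [-1.13, 4.28], [0.06, 2.93], [-2.69, 2.69]. Speed limits (rad/s): [2.22, 2.22, 2.79, 3.14, 3.14, 3.14].

### API

Orientations are given as [roll, pitch, yaw] about the fixed x, y, z axes, in that order (R = Rz(yaw) Ry(pitch) Rx(roll)).
In Python, from cell import readout, read_camera, env, nets gives the robot as it stands.
- The arm moves only by the tool apply_moves, never from a script. Its argument "increments" is a list of rows, each a list of 3 entries, a list of its own where there are three numbers: the shift along the tool's x, y, z in cm, then the turn, a rotation vector about the tool's x, y, z in degrees, then the finger opening in cm, from 0 to 9.51. A call has exactly 5 rows; each row shifts and turns the pose as measured when the row begins, along the tool's axes as they then stand; what a row does not reach is not made up. A row lasts 1/8 s, in which the tool goes at most 62.5 mm and 10.7 degrees, less where a joint would pass 70% of its speed; a pose out of reach is approached as far as the arm can. A call with a gripper value outside its range is refused whole. The fingers move at their own pace and stop on an object; the grip force is fixed at half the most. Time passes only in rows, so rows that do not move let the fingers close, or fill a call up. It gives the time, the measured TCP pose, the force and the opening at its end, in the units of the state.
- readout.state(): the state, without advancing time (a new reading comes with each control period).
- read_camera(name): name is "scene" or "side" or "wrist"; returns a dict with "img" (480x640x3 uint8, red, green, blue), "vfov" (degrees; the focal length in pixels is half the picture's height over the tangent of half this angle, whatever the lens; pixels are square), "cx", "cy" (the principal point, pixels), "rvec" (rotation vector, rad) and "tvec" (3), from world to camera coordinates, as OpenCV has them; the wrist camera has in their place "mount" (4x4, takes a point from camera to tool coordinates, whose origin is the TCP and whose axes are the tool frame's). Camera axes: x right, y down, z forward; pixel columns grow to the right and rows downward; lengths in mm; the calibration is good to about 2 mm. The wrist camera is an equidistant fisheye: a pixel r from the principal point sees the ray r / f radians off the axis. A picture is of the moment at which its call begins: read the wrist's pose just before it. There is no depth.
- env.job_done(): hands the job in, once; it reports no verdict.
Trained networks look in a picture, given as the dict that the camera call returned (one of the last four; its "shot" number tells which), for a name from the list of things; names that differ only in an ending like _2 or _b are one class to them, and where a whole thing is asked for, a point or a joint stands for the part that bears it (a point fixed in the world has none). Each returns a list of dicts, best first, with "confidence" (0 to 1); they miss things now and then, are a little off and sometimes report something else, mostly with a low value. They report only what shows in the picture. A call takes as long as a camera call. They do not tell look-alikes from the thing itself.
- nets.look_for(picture, thing): "point" ([x, y, z] in mm, in the coordinates of the camera as it stood for that picture, good to about 4 mm: the middle of the surface that is visible of it).
- nets.mark_of(picture, thing): "point" ([x, y, z] in mm, in the coordinates of the camera as it stood for that picture, good to about 4 mm: a listed point, or the origin of a listed thing).
The state is a dict: "t": time; "joints": joint angles; "qvel": joint speeds; "tau": joint torques, N m; "eef_pos": TCP position; "tcp_rot": TCP orientation; "ft_force": force on the tool from outside, world axes, zero at the start; "moment": the same for the moment, N m; "opening": opening from 0.0 (shut) to 1.0 (fully open).
Only numpy, scipy, OpenCV 4.12 (cv2) and the standard library are available. Lean on these libraries where they do the work, as an engineer would, in place of code of your own. Each camera call takes 0.05 s, during which the arm holds its last target. There are 200 camera calls.

### The job

Slide the extraction gate's shutter over its square port until it clicks into its closed stop; this brings the groove of the pull rod out of the end of its guide. Then take the smaller of the two spring clips from its stand and press it sideways onto the rod, into that groove under the duct, until it snaps fully home, and let go. Leave the wide clip in its stand and do not knock the other things on the bench about.

Things in the scene. Friction and masses are not known exactly. Their poses are not given: they have to be found in the camera images.
- gate: The fixed gate: 160 x 435 x 12 mm dark steel base plate, at its -y end a grey box (top 88 mm up, 140 mm deep, 160 mm along y) with a 50 mm square port, at its +y end the rod's guide and the duct. Origin: on the bench, straight below the pull rod's axis. Axes: x across the rod, away from the robot; y along the rod, the closing direction; z up. Turned up to 0.2 rad about the vertical.
- shutter (a joint): Travel of the gate's shutter along the gate's +y, m: 0 port open (start), 0.050 closed stop. Shutter: thin 80 x 66 mm bare-metal plate with a horizontal steel pull rod, 24 mm in diameter, beside it, axis 115 mm above the bench. A small tumbler weight behind the box holds it at either stop: about 5 N starts it, and past the middle it drops over and draws it home to the stop by itself.
- handle (a point): Middle of the shutter's upright black round handle, 18 mm in diameter, 40 mm tall (top 20 mm above this point), on a 20 mm square block over the rod's inner end. Moves with the shutter. Free above; the block's top is 20 mm below this point, and the rod's top, on the +y side, too.
- guide_end (a point): Centre of the guide's +y end face, on the rod's axis, fixed. The guide is a round steel sleeve, 36 mm in diameter, 60 mm long, from here along the gate's -y, on a 28 mm thick foot.
- groove (a point): Centre of the groove in the pull rod, on the rod's axis: 16 mm in diameter, 11 mm wide, in the 24 mm rod; then the rod's end collar, 12 mm long. y along the rod, z up. Hidden inside the guide while the port is open; with the shutter closed it lies 10.5 mm outside the guide's end, 115 mm above the bench.
- duct (a point): Axis of the bare-metal duct (52 mm in diameter, parallel to the rod), where it passes over the closed groove: 85 mm higher and 22 mm farther from the robot. It runs from 60 mm on the -y side to 155 mm on the +y side of here. It blocks a vertical tool: press the clip on from the robot's side, tool leaning back to the robot 20 to 45 degrees (fingers pointing down and away).
- clip_ring (a point): The smaller spring clip, bare steel, 38 mm wide, 7 mm thick, an upside-down U with a tab. This point: centre of its mouth, where the rod's axis lies when home. x across its width, y through its thickness (along the rod when fitted), z from mouth to tab. Bridge 8 mm above; two sprung jaws reach 11 mm below. At the start upright, jaws down in a slot of its black stand (59 x 34 x 26 mm).
- clip_tab (a point): Point to grip the smaller clip: 45 mm above clip_ring along its z, on its flat tab (16 mm in x, 10 mm in y, from 16 to 56 mm above clip_ring); grip across y. Clip about 65 g. It goes on the rod along its own -z, at any angle round it; jaws (11 mm apart, sprung) start to spread 13 mm before home, take about 10 N and snap in by themselves 6 mm before home.
- wide_clip_mid (a point): The other clip, not for this rod: same kind but 66 mm wide with a 30 mm wide tab, in its own stand (87 x 34 x 26 mm); this point is its middle, 20 mm above the centre of its mouth. Leave it. The two stands trade places.
- glue_can: Bystander: metal can, 84 mm in diameter, 120 mm tall, origin under it.
- spray: Bystander: white bottle, 52 mm in diameter, 170 mm tall, origin under it.
- tape_roll: Bystander: grey tape roll lying flat, 96 mm in diameter, 45 mm high, origin under it.
- driver: Bystander: screwdriver 200 mm long, lying, 26 mm high, origin under its middle.
- jar: Bystander: white jar, 68 mm in diameter, 90 mm tall, origin under it.
- offcut: Bystander: rubber block, 90 x 60 x 25 mm, origin under it.
Not all that is in view belongs to the job. Leave any pink look-alike of the part that bears clip_ring alone.

How it is judged:
By the outcome, as a careful person would: the job done as asked, in the order asked, and still so for the second after the job is handed in, with the robot touching nothing.
It also fails if it takes over 54 s, if anything falls off the work surface, if the arm or the gripper's body presses on something with over 40 N, if the wrist force passes 120 N, or if a joint passes its speed limit or range.

## Working session

There is one attempt and no reset: what is moved stays moved. The work goes in short steps, Python scripts to look and compute and a tool call to move; the robot and the scene stay as the last step left them, time stands still between calls to the robot, and variables do not carry over. Pictures are saved under pics/ and viewed, about 8 in all and at most 12, crops included, and the job is handed in when it is done.

Besides the shell and the picture viewer there is one more tool, called after ">>>" as a command line: name --argument value ..., lists and objects as JSON in quotes. apply_moves: Moves the arm, as the interface text tells. Its arguments: {"type":"object","properties":{"increments":{"type":"array"}},"required":["increments"]}

```bash
mkdir -p pics; ls; cat > h.py <<'E'
import numpy as np, cv2
from scipy.spatial.transform import Rotation as Ro
from cell import readout, read_camera, env, nets
def Rt(c,st=None):
    if 'mount' in c:
        M=np.array(c['mount']); R=Ro.from_euler('xyz',st['tcp_rot']).as_matrix()
        T=np.eye(4);T[:3,:3]=R;T[:3,3]=st['eef_pos']; return T@M
    R=cv2.Rodrigues(np.array(c['rvec'],float))[0]; T=np.eye(4);T[:3,:3]=R;T[:3,3]=np.ravel(c['tvec']); return np.linalg.inv(T)
def w(T,p): return T[:3,:3]@np.array(p)+T[:3,3]
def save(c,n,crop=None,s=1):
    im=c['img'][:,:,::-1]
    if crop: x0,y0,x1,y1=crop; im=im[y0:y1,x0:x1]
    cv2.imwrite('pics/'+n,cv2.resize(im,None,fx=s,fy=s,interpolation=cv2.INTER_CUBIC))
def proj(c,P):
    T=np.linalg.inv(Rt(c)); p=w(T,P); f=240/np.tan(np.radians(c['vfov'])/2); return p[:2]/p[2]*f+[c['cx'],c['cy']]
E
python3 - <<'E'
from h import *
np.set_printoptions(precision=1,suppress=True)
print(readout.state(),env.grip_point_offset)
for n in ['scene','side','wrist']:
    st=readout.state(); c=read_camera(n); T=Rt(c,st); save(c,n+'0.png'); print(n,T[:3,3],T[:3,2],c['vfov'])
    for t in ['gate','shutter','handle','guide_end','duct','clip_ring','clip_tab','wide_clip_mid','glue_can','spray','tape_roll','driver','jar','offcut']:
        try: r=nets.mark_of(c,t)
        except Exception as e: print(t,e);continue
        print(t,[(round(d['confidence'],2),w(T,d['point']).round()) for d in r[:3]])
E
```

```text
pics
{'t': 0.0, 'joints': array([ 1. ,  0.5,  1.6, -0. ,  1.1, -0.1]), 'qvel': array([-0., -0., -0., -0., -0.,  0.]), 'tau': array([ -0. , -61.3, -25.8,   0.1,   0. ,  -0. ]), 'eef_pos': array([265.4, 565.6, 214. ]), 'tcp_rot': array([-1.6,  0. , -0.4]), 'ft_force': array([ 0.2,  0.2, -0.4]), 'moment': array([ 0., -0., -0.]), 'opening': 0.9985576565256173} 18.8
scene [1232.2  238.4 1267.4] [-0.5 -0.2 -0.9] 50.155565816510084
gate [(0.74, array([633.,  10.,   3.])), (0.71, array([551., 437.,   2.]))]
shutter it knows: clip_ring, clip_tab, driver, duct, gate, glue_can, groove, guide_end, handle, jar, offcut, spray, tape_roll, wide_clip_mid
handle [(0.64, array([ 611., -132.,  148.])), (0.49, array([636.,  11.,   2.]))]
guide_end [(0.92, array([645.,  87., 117.])), (0.52, array([554., 440.,   4.]))]
duct [(0.85, array([668.,  92., 201.]))]
clip_ring [(0.57, array([ 411., -313.,   12.])), (0.49, array([ 501., -337.,   24.]))]
clip_tab [(0.53, array([ 502., -345.,   71.])), (0.4, array([ 418., -317.,   55.]))]
wide_clip_mid [(0.63, array([508., 333.,  45.]))]
glue_can [(0.79, array([ 715.
[... 1108 characters left out ...]
)), (0.51, array([ 716., -378.,   -0.]))]
tape_roll [(0.88, array([451.,  15.,  -3.]))]
driver [(0.77, array([ 399., -163.,    4.]))]
jar [(0.74, array([693., 381.,   2.])), (0.46, array([512., 327.,  40.])), (0.38, array([635.,   4.,   1.]))]
offcut [(0.74, array([556., 434.,  -4.])), (0.61, array([649.,  86., 116.])), (0.58, array([700., 384.,   7.]))]
wrist [198.6 596.8 384.2] [ 0.2 -0.1 -1. ] 65.70646984690485
gate []
shutter it knows: clip_ring, clip_tab, driver, duct, gate, glue_can, groove, guide_end, handle, jar, offcut, spray, tape_roll, wide_clip_mid
handle []
guide_end []
duct []
clip_ring []
clip_tab []
wide_clip_mid []
glue_can []
spray []
tape_roll []
driver []
jar []
offcut []
```

View pics/scene0.png

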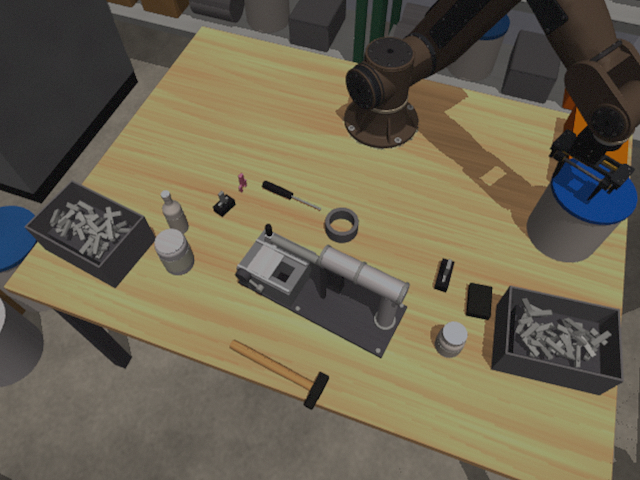

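View pics/side0.png

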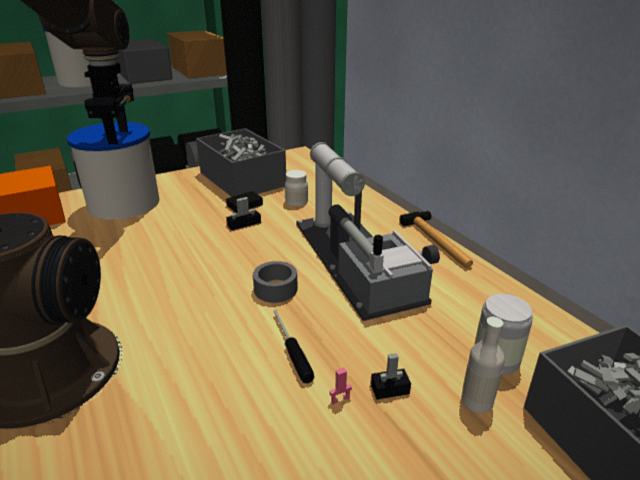

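The scene view shows the gate in the middle and its handle at (268,230). There are three candidate clips:
- A bare-steel clip in a small black stand at scene (224,204), side (392,375).
- A pink look-alike at scene (241,182), side (341,385).
- A wide clip at scene (445,275), side (242,213).

The first fits the description, because it is steel, narrow and in a stand. I'll confirm that in an enlarged crop.

```bash
python3 - <<'E'
from h import *
a=cv2.imread('pics/scene0.png')[180:230,195:255]; b=cv2.imread('pics/side0.png')[340:410,320:420]
a=cv2.resize(a,(400,333),interpolation=cv2.INTER_CUBIC);b=cv2.resize(b,(400,280),interpolation=cv2.INTER_CUBIC)
b=cv2.copyMakeBorder(b,0,53,0,0,cv2.BORDER_CONSTANT)
cv2.imwrite('pics/cr1.png',np.hstack([a,b]))
E
```

```text
(no output)
```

View pics/cr1.png

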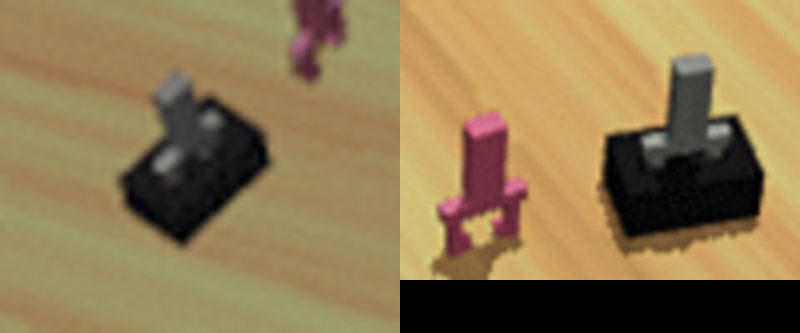

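The crop confirms it: the steel clip stands upright in the small black stand, and the pink copy is separate. Next I'll work out the stand's yaw from its top corners.

```bash
python3 - <<'E'
from h import *
def bp(c,u,v,z):
    T=Rt(c); f=240/np.tan(np.radians(c['vfov'])/2); d=T[:3,:3]@np.array([(u-c['cx'])/f,(v-c['cy'])/f,1]); s=(z-T[2,3])/d[2]; return (T[:3,3]+s*d).round(1)
c=read_camera('scene'); 
for p in [(213.7,207),(226.8,194.7),(235.3,200.7)]: print('scene',bp(c,*p,26))
s=read_camera('side')
for p in [(371.3,373.8),(404.5,369.3),(410.5,383),(375.5,392)]: print('side',bp(s,*p,26))
# blob of tab top
for n,c2,r in (('side',s,(485,345,520,400)),):
    pass
E
```

```text
scene [ 524.4 -358.9   26. ]
scene [ 470.5 -341.8   26. ]
scene [ 482.  -308.5   26. ]
side [ 479.7 -316.2   26. ]
side [ 534.9 -335.9   26. ]
side [ 524.4 -365.3   26. ]
side [ 462.9 -352.2   26. ]
```

```bash
cat >> h.py <<'E'
def Rd(yaw,lean=0,az=None):
    # tool: y along fingers; jaw axis z horizontal at heading (-sin yaw, cos yaw); lean: fingers point down and away (+x of frame)
    Y=Ro.from_euler('z',yaw).as_matrix(); a=np.radians(lean)
    y=Y@[np.sin(a),0,-np.cos(a)]; z=Y@[0,1,0]; return np.stack([np.cross(y,z),y,z],1)
def plan(pos,R,step=60,turn=10,pose=None,n=None):
    st=readout.state(); p,Rc=pose or (np.array(st['eef_pos']),Ro.from_euler('xyz',st['tcp_rot']).as_matrix())
    pos=np.array(pos,float); rv=Ro.from_matrix(Rc.T@R).as_rotvec(degrees=True)
    n=n or max(1,int(np.ceil(max(np.linalg.norm(pos-p)/step,np.linalg.norm(rv)/turn))))
    for i in range(n):
        Ri=Rc@Ro.from_rotvec(rv*i/n,degrees=True).as_matrix()
        print([(Ri.T@(pos-p)/n/10).round(2).tolist(),(rv/n).round(1).tolist()])
    return pos,R
def now():
    s=readout.state(); print(round(s['t'],2),s['eef_pos'].round(1),np.degrees(s['tcp_rot']).round(1),s['ft_force'].round(1),round(s['opening']*95,1)); return s
E
python3 - <<'E'
from h import *
now(); plan([603,-180,212],Rd(-.17))
E
```

```text
2.2 [265.5 565.8 214.6] [-90.    0.  -25.1] [ 0.4 -0.4  0.1] 95.1
[[4.45, 0.02, -3.8], [-0.0, -1.1, -0.0]]
[[4.37, 0.02, -3.88], [-0.0, -1.1, -0.0]]
[[4.3, 0.02, -3.97], [-0.0, -1.1, -0.0]]
[[4.22, 0.02, -4.05], [-0.0, -1.1, -0.0]]
[[4.14, 0.02, -4.13], [-0.0, -1.1, -0.0]]
[[4.06, 0.02, -4.21], [-0.0, -1.1, -0.0]]
[[3.98, 0.02, -4.28], [-0.0, -1.1, -0.0]]
[[3.9, 0.02, -4.36], [-0.0, -1.1, -0.0]]
[[3.81, 0.02, -4.43], [-0.0, -1.1, -0.0]]
[[3.73, 0.02, -4.51], [-0.0, -1.1, -0.0]]
[[3.64, 0.02, -4.58], [-0.0, -1.1, -0.0]]
[[3.55, 0.02, -4.65], [-0.0, -1.1, -0.0]]
[[3.46, 0.02, -4.71], [-0.0, -1.1, -0.0]]
[[3.37, 0.02, -4.78], [-0.0, -1.1, -0.0]]
```

>>> apply_moves --increments '[[[4.4, 0, -3.8], [0, -1.1, 0], 2], [[4.4, 0, -3.9], [0, -1.1, 0], 0], [[4.3, 0, -4.0], [0, -1.1, 0], 0], [[4.2, 0, -4.0], [0, -1.1, 0], 0], [[4.1, 0, -4.1], [0, -1.1, 0], 0]]'

```text
t: 2.82
eef_pos: [387.8, 295.8, 214.2]
tcp_rot: [-1.569, -0.001, -0.334]
ft_force: [0.6, -0.4, 0.0]
opening: 0.531
```

>>> apply_moves --increments '[[[4.1, 0, -4.2], [0, -1.1, 0], 0], [[4.0, 0, -4.3], [0, -1.1, 0], 0], [[3.9, 0, -4.4], [0, -1.1, 0], 0], [[3.8, 0, -4.4], [0, -1.1, 0], 0], [[3.7, 0, -4.5], [0, -1.1, 0], 0]]'

```text
t: 3.45
eef_pos: [514.6, 21.3, 215.5]
tcp_rot: [-1.568, -0.005, -0.234]
ft_force: [0.9, 1.5, 1.4]
opening: 0.026
```

>>> apply_moves --increments '[[[2.7, 0, -3.6], [0, -0.7, 0], 0], [[2.7, 0, -3.6], [0, -0.7, 0], 0], [[2.6, 0, -3.6], [0, -0.7, 0], 0], [[2.6, 0, -3.7], [0, -0.7, 0], 0], [[2.5, 0, -3.7], [0, -0.7, 0], 0]]'

```text
t: 4.08
eef_pos: [607.5, -193.0, 216.1]
tcp_rot: [-1.568, -0.006, -0.173]
ft_force: [0.8, 0.9, 0.2]
opening: 0.004
```

```bash
python3 - <<'E'
from h import *
st=now(); c=read_camera('wrist'); save(c,'w1.png'); T=Rt(c,st)
for t in ['handle','guide_end','clip_tab']: print(t,[(round(d['confidence'],2),w(T,d['point']).round(1)) for d in nets.mark_of(c,t)[:2]])
plan([603,-180,137],Rd(-.17),n=5)
E
```

```text
4.08 [ 607.5 -193.   216.1] [-89.8  -0.4  -9.9] [0.8 0.9 0.2] 0.4
handle [(0.85, array([ 616. , -136.8,  146.2])), (0.64, array([ 403.3, -165.1,   -2.2]))]
guide_end [(0.59, array([651.8,  83.3, 119.7]))]
clip_tab [(0.97, array([ 419.8, -323.3,   54.3])), (0.6, array([ 502.7, -338.6,   63.1]))]
[[-0.12, 1.57, 0.21], [-0.0, -0.1, 0.1]]
[[-0.12, 1.57, 0.21], [-0.0, -0.1, 0.1]]
[[-0.12, 1.57, 0.22], [-0.0, -0.1, 0.1]]
[[-0.12, 1.57, 0.22], [-0.0, -0.1, 0.1]]
[[-0.12, 1.57, 0.22], [-0.0, -0.1, 0.1]]
```

View pics/w1.png

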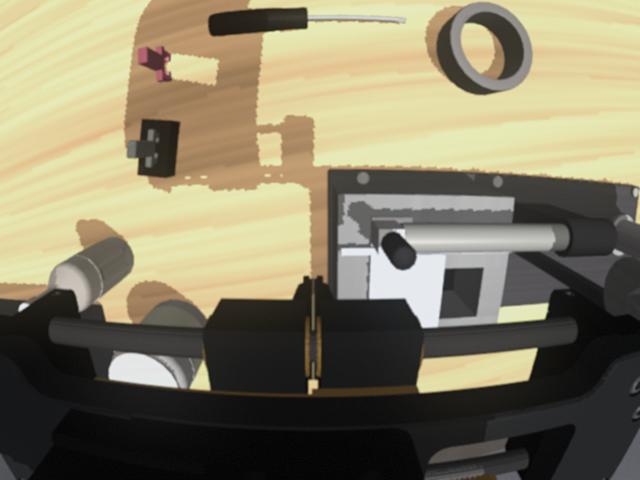

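The wrist view shows the closed fingers at (313,290) and the handle at (398,250). The handle is on the fingers' +y side, clear of them, at about (613,-136,147). Now I'll go down and push.

>>> apply_moves --increments '[[[0, 1.6, 0.2], [0, 0, 0], 0], [[0, 1.6, 0.2], [0, 0, 0], 0], [[0, 1.6, 0.2], [0, 0, 0], 0], [[0, 1.6, 0.2], [0, 0, 0], 0], [[0, 1.5, 0.2], [0, 0, 0], 0]]'

```text
t: 4.9
eef_pos: [608.3, -177.7, 131.7]
tcp_rot: [-1.567, -0.005, -0.172]
ft_force: [-0.4, -0.1, 0.6]
opening: 0.005
```

>>> apply_moves --increments '[[[0, 0, 1.4], [0, 0, 0], 0], [[0, 0, 1.4], [0, 0, 0], 0], [[0, 0, 1.4], [0, 0, 0], 0], [[0, 0, 1.2], [0, 0, 0], 0], [[0, 0, 1.0], [0, 0, 0], 0]]'

```text
t: 5.52
eef_pos: [619.7, -111.4, 131.7]
tcp_rot: [-1.569, -0.005, -0.171]
ft_force: [-0.8, -0.3, -0.2]
opening: 0.003
```

>>> apply_moves --increments '[[[0, 0, -1.5], [0, 0, 0], 0], [[0, -2.5, -1.5], [0, 0, 0], 0], [[0, -3.5, -1], [0, 0, 0], 0], [[0, -3.5, -1], [0, 0, 0], 0], [[0, -3.0, -1], [0, 0, 0], 0]]'

```text
t: 6.15
eef_pos: [608.0, -173.2, 259.2]
tcp_rot: [-1.568, -0.003, -0.17]
ft_force: [-0.2, -0.0, 0.3]
opening: 0.006
```

```bash
python3 - <<'E'
from h import *
st=now(); cs=[('wrist',read_camera('wrist'),st),('side',read_camera('side'),0),('scene',read_camera('scene'),0)]
for n,c,s in cs:
    T=Rt(c,s)
    for t in ['handle','guide_end','groove','duct']: print(n,t,[(round(d['confidence'],2),w(T,d['point']).round(1)) for d in nets.mark_of(c,t)[:1]])
a=cv2.resize(cs[1][1]['img'][130:310,270:450,::-1],(400,400),interpolation=2);b=cv2.resize(cs[2][1]['img'][200:360,230:410,::-1],(400,400),interpolation=2)
cv2.imwrite('pics/g1.png',np.hstack([a,b]))
E
```

```text
6.15 [ 608.  -173.2  259.2] [-89.8  -0.1  -9.7] [-0.2 -0.   0.3] 0.6
wrist handle [(0.74, array([624.2, -88.6, 145.2]))]
wrist guide_end [(0.58, array([647.7,  83.1, 119.6]))]
wrist groove [(0.85, array([648.1,  98.4, 112.6]))]
wrist duct [(0.6, array([ 405.2, -163.7,   -0.5]))]
side handle []
side guide_end [(0.77, array([652.5,  91.2, 115. ]))]
side groove [(0.97, array([647.8,  93.8, 113.6]))]
side duct [(0.93, array([672.3,  93.7, 198.7]))]
scene handle [(0.55, array([618.4, -85. , 149.4]))]
scene guide_end [(0.75, array([646.1,  85.1, 114. ]))]
scene groove []
scene duct [(0.61, array([670.4,  91.6, 199.3]))]
```

View pics/g1.png

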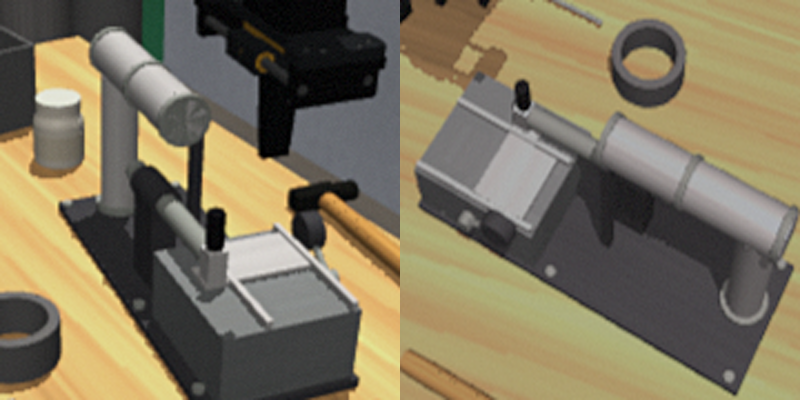

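The shutter is closed: the plate covers the port and the handle moved about 50 mm. The groove is at about (649,97,114). Now to the clip.

```bash
python3 - <<'E'
from h import *
plan([502,-340,120],Rd(-.31),n=5)
E
```

```text
[[-1.53, 2.74, -3.68], [-0.0, 1.6, 0.0]]
[[-1.43, 2.74, -3.72], [-0.0, 1.6, 0.0]]
[[-1.32, 2.74, -3.76], [-0.0, 1.6, 0.0]]
[[-1.21, 2.74, -3.79], [-0.0, 1.6, 0.0]]
[[-1.11, 2.75, -3.82], [-0.0, 1.6, 0.0]]
```

>>> apply_moves --increments '[[[-1.5, 2.4, -3.7], [0, 1.6, 0], 5], [[-1.4, 2.4, -3.7], [0, 1.6, 0], 5], [[-1.3, 2.4, -3.7], [0, 1.6, 0], 5], [[-1.2, 2.4, -3.7], [0, 1.6, 0], 5], [[-1.1, 2.4, -3.5], [0, 1.6, 0], 5]]'

```text
t: 7.52
eef_pos: [504.0, -338.5, 135.4]
tcp_rot: [-1.569, -0.006, -0.308]
ft_force: [1.3, 0.9, 0.4]
opening: 0.473
```

```bash
python3 - <<'E'
from h import *
st=now(); c=read_camera('wrist'); save(c,'w2.png'); T=Rt(c,st); print(T[:3,3],T[:3,2])
for t in ['clip_ring','clip_tab']: print(t,[(round(d['confidence'],2),w(T,d['point']).round(1)) for d in nets.mark_of(c,t)[:3]])
E
```

```text
7.53 [ 504.  -338.5  135.4] [-89.9  -0.4 -17.7] [1.3 0.9 0.4] 44.9
[ 432.52278338 -316.40249414  304.45841611] [ 0.25397935 -0.07908981 -0.96397059]
clip_ring [(0.95, array([ 418.9, -312.3,    6.4])), (0.78, array([ 501.3, -341. ,   17.7]))]
clip_tab [(0.78, array([ 418.2, -318.2,   53. ])), (0.77, array([ 502.9, -337. ,   65.2]))]
```

View pics/w2.png

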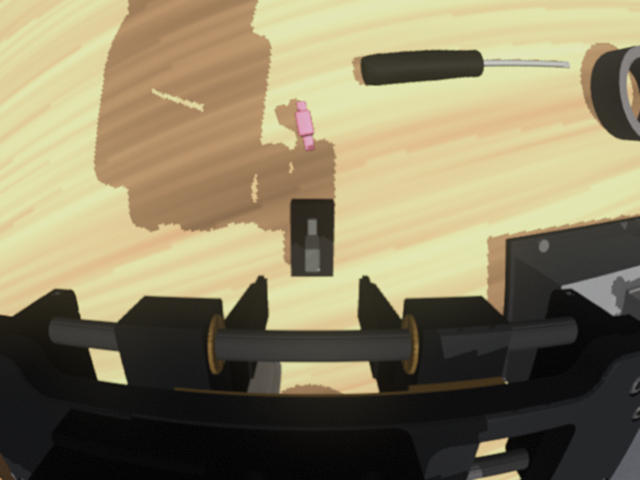

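The clip's tab at (312,247) sits centred between the fingers at (265) and (362), and the stand is square to the jaws, so the yaw is right. Going down to grip.

>>> apply_moves --increments '[[[-0.1, 1.8, 0], [0, 0, 0], 5], [[0, 1.8, 0], [0, 0, 0], 5], [[0, 1.7, 0], [0, 0, 0], 5], [[0, 1.6, 0], [0, 0, 0], 5], [[0, 1.4, 0], [0, 0, 0], 5]]'

```text
t: 8.3
eef_pos: [506.5, -336.5, 51.1]
tcp_rot: [-1.569, -0.009, -0.306]
ft_force: [-0.1, 0.6, 0.2]
opening: 0.527
```

>>> apply_moves --increments '[[[-0.3, 0.2, -0.3], [0, 0, 0], 5], [[0, 0, 0], [0, 0, 0], 1], [[0, 0, 0], [0, 0, 0], 0], [[0, 0, 0], [0, 0, 0], 0], [[0, 0, 0], [0, 0, 0], 0]]'

```text
t: 8.93
eef_pos: [502.7, -338.9, 49.1]
tcp_rot: [-1.569, -0.01, -0.306]
ft_force: [0.5, -1.0, 0.2]
opening: 0.163
```

```bash
python3 - <<'E'
from h import *
st=now()
E
```

```text
8.93 [ 502.7 -338.9   49.1] [-89.9  -0.6 -17.6] [ 0.5 -1.   0.2] 15.5
```

>>> apply_moves --increments '[[[0, 0, 0], [0, 0, 0], 0], [[0, 0, 0], [0, 0, 0], 0], [[0, -0.5, 0], [0, 0, 0], 0], [[0, -1, 0], [0, 0, 0], 0], [[0, -2, 0], [0, 0, 0], 0]]'

```text
t: 9.55
eef_pos: [501.9, -338.4, 84.8]
tcp_rot: [-1.569, -0.008, -0.306]
ft_force: [1.1, -1.1, 0.1]
opening: 0.103
```

>>> apply_moves --increments '[[[0, -3, 0], [0, 0, 0], 0], [[0, -4, 0], [0, 0, 0], 0], [[0, -4, 0], [0, 0, 0], 0], [[0, -4, 0], [0, 0, 0], 0], [[0, -2, 0], [0, 0, 0], 0]]'

```text
t: 10.18
eef_pos: [499.9, -337.9, 264.0]
tcp_rot: [-1.569, -0.009, -0.306]
ft_force: [-0.1, -0.2, -0.8]
opening: 0.103
```

```bash
python3 - <<'E'
from h import *
st=now(); c=read_camera('wrist'); T=Rt(c,st); s=read_camera('side'); Ts=Rt(s)
R=Ro.from_euler('xyz',st['tcp_rot']).as_matrix()
for n,cc,TT in (('w',c,T),('s',s,Ts)):
  for t in ['clip_ring','clip_tab']:
    for d in nets.mark_of(cc,t)[:3]:
        p=w(TT,d['point']); print(n,t,round(d['confidence'],2),p.round(1),'tool',(R.T@(p-st['eef_pos'])).round(1))
a=cv2.resize(c['img'][150:400,200:430,::-1],(400,435),interpolation=2)
q=proj(s,st['eef_pos']).astype(int); print(q)
b=cv2.resize(s['img'][max(q[1]-60,0):q[1]+65,q[0]-60:q[0]+55,::-1],(400,435),interpolation=2)
cv2.imwrite('pics/k1.png',np.hstack([a,b]))
print('pre-fit pose rows'); R2=Rd(-.165,37); ring=np.array([649.5,96.5,115]); y=R2[:,1]
print('final TCP',ring-26.2*y,'pre60',ring-86.2*y, y)
E
```

```text
10.18 [ 499.9 -337.9  264. ] [-89.9  -0.5 -17.5] [-0.1 -0.2 -0.8] 9.8
w clip_ring 0.78 [ 418.8 -314.1    9.2] tool [-87.  254.   -2.1]
w clip_tab 0.93 [ 504.4 -337.9  278.6] tool [  4.4 -14.6   1.3]
w clip_tab 0.61 [ 417.7 -319.4   52.4] tool [-85.9 210.8  -7.5]
s clip_ring 0.79 [ 416.1 -316.3   11.2] tool [-88.8 252.   -5. ]
s clip_ring 0.77 [ 503.  -340.5  237.8] tool [ 3.5 26.3 -1.6]
s clip_tab 0.9 [ 418.2 -312.6   55.2] tool [-87.5 208.1  -0.8]
[400 257]
pre-fit pose rows
final TCP [633.9465957   99.08985743 135.92425036] pre60 [598.32811258 105.02082866 183.84238097] [ 0.59364139 -0.09884952 -0.79863551]
```

View pics/k1.png

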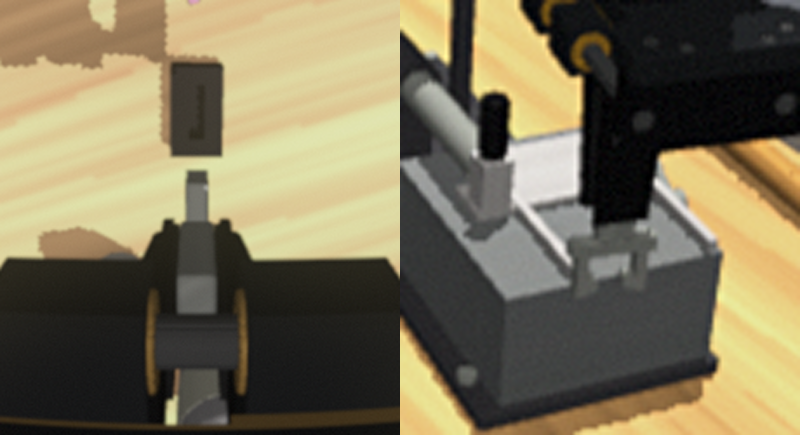

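The clip is held: opening 9.8 mm, bare-steel U below the fingers at about (612,262) in the right half, and the stand is left empty. Moving to the pre-fit pose.

```bash
python3 - <<'E'
from h import *
plan([575,108,215],Rd(-.165,37),n=10)
E
```

```text
[[-0.62, 0.46, 4.47], [0.2, -0.8, -3.7]]
[[-0.59, 0.44, 4.48], [0.2, -0.8, -3.7]]
[[-0.56, 0.42, 4.49], [0.2, -0.8, -3.7]]
[[-0.52, 0.41, 4.49], [0.2, -0.8, -3.7]]
[[-0.49, 0.39, 4.5], [0.2, -0.8, -3.7]]
[[-0.45, 0.38, 4.5], [0.2, -0.8, -3.7]]
[[-0.41, 0.37, 4.51], [0.2, -0.8, -3.7]]
[[-0.37, 0.37, 4.51], [0.2, -0.8, -3.7]]
[[-0.33, 0.36, 4.51], [0.2, -0.8, -3.7]]
[[-0.3, 0.36, 4.52], [0.2, -0.8, -3.7]]
```

>>> apply_moves --increments '[[[-0.6, 0.4, 4.5], [0.2, -0.8, -3.7], 0], [[-0.6, 0.4, 4.5], [0.2, -0.8, -3.7], 0], [[-0.6, 0.4, 4.5], [0.2, -0.8, -3.7], 0], [[-0.5, 0.4, 4.5], [0.2, -0.8, -3.7], 0], [[-0.5, 0.4, 4.5], [0.2, -0.8, -3.7], 0]]'

```text
t: 11.1
eef_pos: [536.7, -110.0, 231.5]
tcp_rot: [-1.558, -0.329, -0.242]
ft_force: [1.3, 0.4, -0.4]
opening: 0.103
```

>>> apply_moves --increments '[[[-0.5, 0.4, 4.5], [0.2, -0.8, -3.7], 0], [[-0.4, 0.4, 4.5], [0.2, -0.8, -3.7], 0], [[-0.4, 0.4, 4.5], [0.2, -0.8, -3.7], 0], [[-0.3, 0.4, 4.5], [0.2, -0.8, -3.7], 0], [[-0.3, 0.4, 4.2], [0.2, -0.8, -3.7], 0]]'

```text
t: 11.72
eef_pos: [566.7, 76.2, 205.8]
tcp_rot: [-1.585, -0.596, -0.177]
ft_force: [-0.8, -0.7, -1.4]
opening: 0.105
```

```bash
python3 - <<'E'
from h import *
st=now(); print(plan([598,105,184],Rd(-.165,37),n=5)[0])
E
```

```text
11.72 [566.7  76.2 205.8] [-90.8 -34.1 -10.1] [-0.8 -0.7 -1.4] 10.0
[[0.18, 0.64, 0.69], [0.2, -0.1, -0.6]]
[[0.18, 0.65, 0.68], [0.2, -0.1, -0.6]]
[[0.17, 0.65, 0.68], [0.2, -0.1, -0.6]]
[[0.17, 0.65, 0.68], [0.2, -0.1, -0.6]]
[[0.16, 0.66, 0.67], [0.2, -0.1, -0.6]]
[598. 105. 184.]
```

>>> apply_moves --increments '[[[0.2, 0.6, 0.9], [0.3, 0, -0.7], 0], [[0.2, 0.6, 0.9], [0.3, 0, -0.7], 0], [[0.2, 0.6, 0.7], [0.2, 0, -0.6], 0], [[0.2, 0.6, 0.5], [0, 0, -0.6], 0], [[0, 0.4, 0.1], [0, 0, 0], 0]]'

```text
t: 12.35
eef_pos: [592.2, 106.0, 180.2]
tcp_rot: [-1.573, -0.631, -0.17]
ft_force: [0.2, -0.7, -1.6]
opening: 0.103
```

```bash
python3 - <<'E'
from h import *
st=now(); R=Ro.from_euler('xyz',st['tcp_rot']).as_matrix()
cs=[(n,read_camera(n)) for n in ('wrist','side','scene')]
for n,c in cs:
  T=Rt(c,st)
  for t in ['clip_ring','groove','guide_end','duct']:
    for d in nets.mark_of(c,t)[:2]:
        p=w(T,d['point']); print(n,t,round(d['confidence'],2),p.round(1),'tool',(R.T@(p-st['eef_pos'])).round(1))
a=cs[0][1]['img'][120:370,200:450,::-1]
q=proj(cs[1][1],st['eef_pos']).astype(int); print(q)
b=cs[1][1]['img'][q[1]-60:q[1]+60,q[0]-50:q[0]+70,::-1]
cv2.imwrite('pics/p1.png',np.hstack([cv2.resize(x,(400,400),interpolation=2) for x in (a,b)]))
E
```

```text
12.35 [592.2 106.  180.2] [-90.2 -36.2  -9.7] [ 0.2 -0.7 -1.6] 9.8
wrist clip_ring 0.76 [608.7 101.  154.6] tool [-1.4 30.8 -2.1]
wrist groove 0.6 [651.5  97.5 112.9] tool [ 8.6 89.7  1.8]
wrist guide_end 0.66 [622.4 -87.1 143.2] tool [  28.5   67.2 -185.1]
wrist guide_end 0.65 [651.6  83.4 117.4] tool [ 13.2  87.5 -12.1]
wrist duct 0.93 [670.2  89.1 199.7] tool [75.8 31.3 -3.4]
side clip_ring 0.91 [ 413.8 -318.2   11.2] tool [-183.9   76.1 -448.1]
side clip_ring 0.69 [614.   99.5 156.7] tool [ 4.3 32.3 -2.7]
side groove 0.57 [648.   93.9 115.1] tool [ 7.5 86.3 -2.4]
side groove 0.32 [692.4 382.1   3.5] tool [-62.3 172.6 289.5]
side guide_end 0.69 [650.1  87.6 116.6] tool [11.  86.9 -8.2]
side guide_end 0.61 [578.6 109.  191.7] tool [ -4.5 -17.5   0.6]
side duct 0.64 [669.3  94.3 198. ] tool [73.4 31.7  1.5]
side duct 0.57 [509.  326.   38.5] tool [-179.9   43.5  202.8]
scene clip_ring 0.68 [ 414.  -315.4   14.3] tool [-182.2   73.5 -445.3]
scene clip_ring 0.42 [607.2 102.7 163.6] tool [ 2.5 22.4 -0.7]
scene guide_end 0.97 [648.   84.8 117.4] tool [ 10.1  85.3 -11.3]
scene duct 0.56 [670.6  91.1 201.7] tool [77.  29.8 -1.4]
scene duct 0.34 [608.2 106.1 162.7] tool [ 2.3 23.4  2.8]
[309 186]
```

View pics/p1.png

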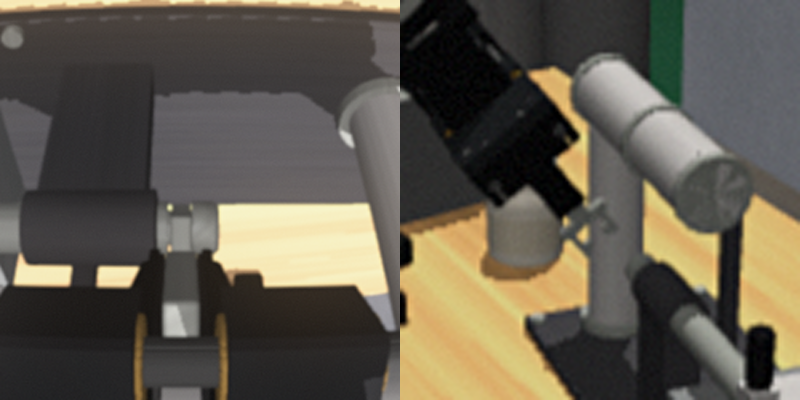

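The wrist view shows the guide's end at crop x=158, the groove at about 168–192 and the collar out to 217. The clip at about x=181 is nearly centred on the groove. I'll check the cross-rod offset by overlaying a clip model on the side view, enlarged.

```bash
cat > ov.py <<'E'
from h import *
def wproj(c,st,P):
    T=np.linalg.inv(Rt(c,st)); p=w(T,P); f=240/np.tan(np.radians(c['vfov'])/2); r=np.hypot(*p[:2]); th=np.arctan2(r,p[2]); return p[:2]/r*th*f+[c['cx'],c['cy']]
def ov(name,dx=0,dy=0,groove=(650,96.3,115),yaw=-.165):
    st=now(); R=Ro.from_euler('xyz',st['tcp_rot']).as_matrix(); wc=read_camera('wrist'); sc=read_camera('side')
    tw=lambda q: R@np.array(q)+st['eef_pos']; G=Rd(yaw); gx,gy=np.array([np.cos(yaw),np.sin(yaw),0]),np.array([-np.sin(yaw),np.cos(yaw),0])
    ring=tw([0,26.2,0]); out=[]
    for c,pr,s in ((wc,lambda P:wproj(wc,st,P),6),(sc,lambda P:proj(sc,P),7)):
        o=(pr((ring+np.array(groove))/2)-200/s).astype(int); im=cv2.resize(c['img'][o[1]:o[1]+400//s,o[0]:o[0]+400//s,::-1],(400,400),interpolation=2)
        L=lambda pts,col: cv2.polylines(im,[np.int32([(pr(P)-o+.5)*400/(400//s) for P in pts])],False,col,1)
        if c is sc: L([tw([x+dx,26.2+y+dy,0]) for x,y in [(-19,11),(-19,-16),(-8,-16),(-8,-20),(8,-20),(8,-16),(19,-16),(19,11)]],(0,255,0))
        g=np.array(groove,float)
        for d,col in ((-10.5,(0,0,255)),(-5.5,(255,0,0)),(5.5,(255,0,0)),(17.5,(0,0,255))):
            rr=18 if d==-10.5 else 12
            if c is wc or d==-10.5: L([g+gy*d+rr*(np.cos(a)*gx+np.sin(a)*np.array([0,0,1])) for a in np.linspace(1.57,4.7,14)] if c is wc else [g+gy*(-70.5)+rr*(np.cos(a)*gx+np.sin(a)*np.array([0,0,1])) for a in np.linspace(0,6.3,30)],col)
        if c is wc: L([tw([0,y,0]) for y in np.linspace(22,95,12)],(0,255,0))
        out.append(im)
    cv2.imwrite('pics/'+name,np.hstack(out)); print('groove tool',(R.T@(np.array(groove)-st['eef_pos'])).round(1))
E
python3 -c "
from ov import *
ov('o1.png')"
```

```text
13.1 [592.6 105.8 181.7] [-90.1 -36.3  -9.8] [-0.1 -0.8 -1.1] 9.8
groove tool [ 7.4 88.1  0.5]
```

View pics/o1.png

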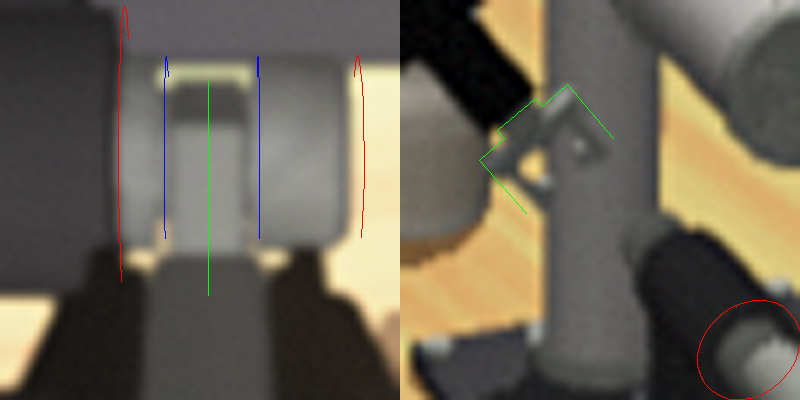

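The overlay agrees. In the wrist view the clip's centre line (208) lies about 0.4 mm from the groove's centre (204), well inside the 2 mm slack. In the side view the clip fits the model with no offset across the tool, so it needs +6.5 mm along tool x and about 62 mm along tool y. Advancing 42 mm first.

>>> apply_moves --increments '[[[0.3, 0.9, 0], [0, 0, -0.2], 0], [[0.3, 0.9, 0], [0, 0, -0.2], 0], [[0.1, 0.9, 0], [0, 0, -0.2], 0], [[0, 0.8, 0], [0, 0, 0], 0], [[0, 0, 0], [0, 0, 0], 0]]'

```text
t: 13.82
eef_pos: [624.3, 101.0, 163.3]
tcp_rot: [-1.572, -0.63, -0.17]
ft_force: [-0.1, 0.0, -1.5]
opening: 0.104
```

```bash
python3 -c "
from ov import *
ov('o2.png',groove=(650.1,95.5,115))"
```

```text
13.82 [624.3 101.  163.3] [-90.1 -36.1  -9.7] [-0.1  0.  -1.5] 9.9
groove tool [-7.2 54.6 -1. ]
```

View pics/o2.png

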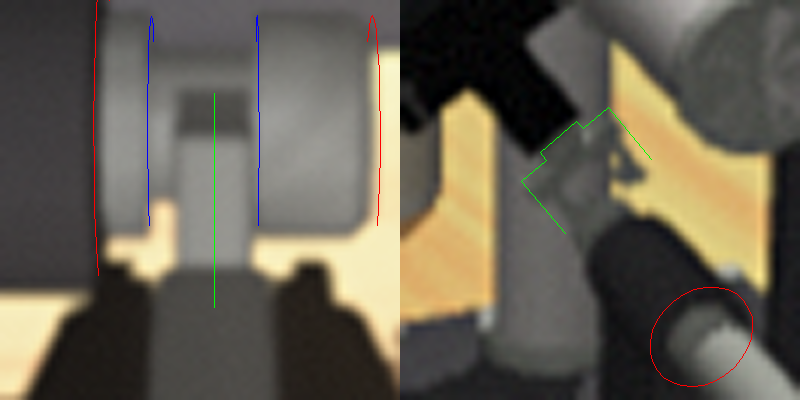

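The step overshot in tool x: the groove is now at tool x −7.2. In the wrist view the groove's centre is at 200 against the clip's 214, so about −1.3 mm in z. I'll correct both before pressing.

>>> apply_moves --increments '[[[-0.4, 0.2, -0.1], [0, 0, 0], 0], [[-0.3, 0.2, 0], [0, 0, 0], 0], [[0, 0, 0], [0, 0, 0], 0], [[0, 0, 0], [0, 0, 0], 0], [[0, 0, 0], [0, 0, 0], 0]]'

```text
t: 14.55
eef_pos: [621.6, 101.0, 160.2]
tcp_rot: [-1.571, -0.623, -0.17]
ft_force: [-0.6, 0.4, -0.1]
opening: 0.106
```

```bash
cat > rel.py <<'E'
from h import *
st=now(); R=Ro.from_euler('xyz',st['tcp_rot']).as_matrix(); print('ring->groove tool',(R.T@(np.array([650.1,95.2,115])-st['eef_pos'])-[0,26.2,0]).round(1))
E
python3 rel.py
```

```text
14.55 [621.6 101.  160.2] [-90.  -35.7  -9.7] [-0.6  0.4 -0.1] 10.1
ring->groove tool [-2.8 27.5 -0.9]
```

>>> apply_moves --increments '[[[-0.2, 0.4, -0.15], [0, 0, -0.5], 0], [[-0.2, 0.4, -0.15], [0, 0, -0.5], 0], [[-0.1, 0.2, 0], [0, 0, 0], 0], [[0, 0.1, 0], [0, 0, 0], 0], [[0, 0, 0], [0, 0, 0], 0]]'

```text
t: 15.18
eef_pos: [628.2, 97.6, 157.2]
tcp_rot: [-1.57, -0.623, -0.17]
ft_force: [0.7, -0.7, 0.4]
opening: 0.101
```

```bash
python3 rel.py
```

```text
15.18 [628.2  97.6 157.2] [-89.9 -35.7  -9.7] [ 0.7 -0.7  0.4] 9.6
ring->groove tool [-6.8 20.9  1.3]
```

>>> apply_moves --increments '[[[-0.7, 0, 0.1], [0, 0, 0], 0], [[0, 0, 0], [0, 0, 0], 0], [[0, 0, 0], [0, 0, 0], 0], [[0, 0, 0], [0, 0, 0], 0], [[0, 0, 0], [0, 0, 0], 0]]'

```text
t: 15.8
eef_pos: [623.6, 99.9, 155.7]
tcp_rot: [-1.569, -0.618, -0.169]
ft_force: [0.1, -1.0, -0.4]
opening: 0.104
```

```bash
python3 rel.py; python3 -c "
from h import *
for i in range(4):
    read_camera('side'); now()"
```

```text
15.8 [623.6  99.9 155.7] [-89.9 -35.4  -9.7] [ 0.1 -1.  -0.4] 9.8
ring->groove tool [-1.6 22.5 -0.2]
15.85 [623.6  99.9 155.7] [-89.9 -35.4  -9.7] [ 0.1 -0.5 -0.4] 9.9
15.9 [623.6  99.9 155.6] [-89.9 -35.4  -9.7] [ 0.2 -0.2 -0.9] 9.9
15.95 [623.6  99.9 155.7] [-89.9 -35.4  -9.7] [ 0.1  0.5 -1.1] 9.7
16.0 [623.5  99.9 155.6] [-89.9 -35.4  -9.7] [-0.6  0.3 -0.1] 10.0
```

>>> apply_moves --increments '[[[-0.1, 0.3, 0], [0, 0, 0], 0], [[-0.1, 0.3, 0], [0, 0, 0], 0], [[0, 0, 0], [0, 0, 0], 0], [[0, 0, 0], [0, 0, 0], 0], [[0, 0, 0], [0, 0, 0], 0]]'

```text
t: 16.62
eef_pos: [626.5, 99.6, 151.1]
tcp_rot: [-1.569, -0.614, -0.17]
ft_force: [0.3, -0.9, -0.9]
opening: 0.105
```

```bash
python3 rel.py
```

```text
16.62 [626.5  99.6 151.1] [-89.9 -35.2  -9.7] [ 0.3 -0.9 -0.9] 10.0
ring->groove tool [-1.2 17.1 -0.4]
```

```bash
python3 - <<'E'
from h import *
st=now(); R=Ro.from_euler('xyz',st['tcp_rot']).as_matrix()
for k in range(2):
  for n in ('wrist','side','scene'):
    c=read_camera(n); T=Rt(c,st)
    for t in ['clip_ring','groove','guide_end']:
      for d in nets.mark_of(c,t)[:3]:
        q=R.T@(w(T,d['point'])-st['eef_pos'])
        if np.linalg.norm(q)<80: print(n,t,round(d['confidence'],2),q.round(1))
E
```

```text
16.62 [626.5  99.6 151.1] [-89.9 -35.2  -9.7] [ 0.3 -0.9 -0.9] 10.0
wrist clip_ring 0.65 [-3.  29.4 -2.3]
wrist guide_end 0.89 [  1.6  44.3 -13.6]
side clip_ring 0.65 [ 1.7 29.9 -0.6]
side groove 0.56 [-4.1 43.6 -1.3]
side groove 0.41 [ 1.3 31.7 -0.9]
side guide_end 0.97 [-2.2 44.2 -7.4]
side guide_end 0.71 [ 64.3 -12.2   3.9]
scene clip_ring 0.54 [ 64.3 -12.7   3.9]
scene guide_end 0.92 [-4.8 39.8 -9.9]
wrist clip_ring 0.98 [-0.  28.8 -1.9]
wrist groove 0.8 [-4.5 45.9  0.4]
wrist guide_end 0.92 [  3.8  41.4 -11.3]
side clip_ring 0.65 [ 2.9 30.3 -1.9]
side groove 0.74 [-4.2 45.5 -2.5]
side guide_end 0.56 [ 1.9 43.2 -7.8]
scene guide_end 0.63 [ -0.4  42.3 -10.7]
```

>>> apply_moves --increments '[[[-0.1, 0.4, 0], [0, 0, 0], 0], [[-0.1, 0.4, 0], [0, 0, 0], 0], [[0, 0.4, 0], [0, 0, 0], 0], [[0, 0.3, 0], [0, 0, 0], 0], [[0, 0.2, 0], [0, 0, 0], 0]]'

```text
t: 18.45
eef_pos: [635.1, 98.4, 138.4]
tcp_rot: [-1.569, -0.602, -0.169]
ft_force: [-2.3, 0.6, -3.8]
opening: 0.103
```

```bash
python3 rel.py
```

```text
18.45 [635.1  98.4 138.4] [-89.9 -34.5  -9.7] [-2.3  0.6 -3.8] 9.7
ring->groove tool [-0.6  1.8 -0.6]
```

>>> apply_moves --increments '[[[0, 0.2, 0], [0, 0, 0], 0], [[0, 0.3, 0], [0, 0, 0], 0], [[0, 0.3, 0], [0, 0, 0], 0], [[0, 0.3, 0], [0, 0, 0], 0], [[0, 0.3, 0], [0, 0, 0], 0]]'

```text
t: 19.08
eef_pos: [640.2, 97.6, 137.7]
tcp_rot: [-1.57, -0.605, -0.168]
ft_force: [-26.3, 1.1, 25.2]
opening: 0.105
```

```bash
python3 -c "
from ov import *
import rel
ov('o3.png',groove=(650.1,95.2,115))"
```

```text
19.07 [640.2  97.6 137.7] [-90.  -34.7  -9.6] [-26.3   1.1  25.2] 10.0
ring->groove tool [-4.5 -1.8 -0.7]
19.07 [640.2  97.6 137.7] [-90.  -34.7  -9.6] [-26.3   1.1  25.2] 10.0
groove tool [-4.5 24.4 -0.7]
```

View pics/o3.png

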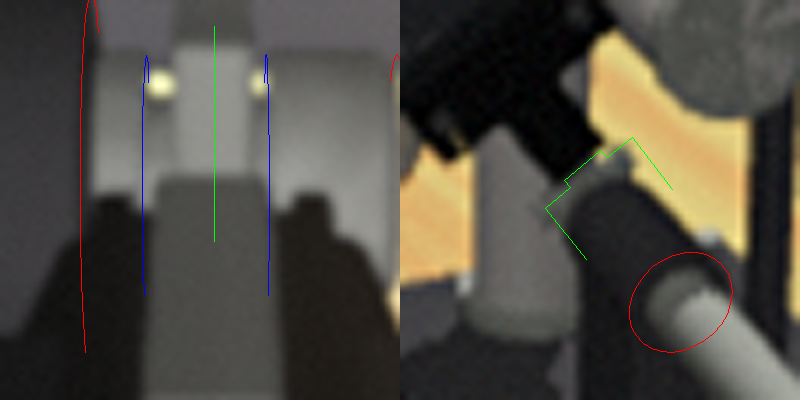

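The push reaction is about 36 N straight back along the tool, well over the 10 N jaw force, and the ring is at the rod axis, so the bridge is seated. The wrist view shows the clip inside the groove with even gaps at (160,85) and (260,85). Relaxing, opening and backing out.

>>> apply_moves --increments '[[[-0.2, -0.1, 0], [0, 0, 0], 0], [[0, 0, 0], [0, 0, 0], 3], [[0, 0, 0], [0, 0, 0], 3], [[0, 0, 0], [0, 0, 0], 3], [[0, 0, 0], [0, 0, 0], 3]]'

```text
t: 19.8
eef_pos: [639.8, 98.0, 139.0]
tcp_rot: [-1.569, -0.606, -0.169]
ft_force: [0.3, 0.2, 0.2]
opening: 0.313
```

>>> apply_moves --increments '[[[0, -1, 0], [0, 0, 0], 3], [[0, -2, 0], [0, 0, 0], 3], [[0, -3, 0], [0, 0, 0], 3], [[-1, -3, 0], [0, 0, 0], 3], [[-1, -3, 0], [0, 0, 0], 3]]'

```text
t: 20.42
eef_pos: [554.7, 111.9, 226.2]
tcp_rot: [-1.57, -0.603, -0.169]
ft_force: [1.1, -0.6, 0.3]
opening: 0.315
```

```bash
python3 - <<'E'
from h import *
st=now(); ims=[]
for n in ('wrist','side','scene'):
    c=read_camera(n); T=Rt(c,st)
    for t in ['clip_ring','clip_tab','groove','handle']: print(n,t,[(round(d['confidence'],2),w(T,d['point']).round(1)) for d in nets.mark_of(c,t)[:2]])
    if n=='wrist':
        im=c['img'][100:340,210:450,::-1]
    else:
        q=proj(c,[650,96,125]).astype(int); im=c['img'][q[1]-45:q[1]+45,q[0]-45:q[0]+45,::-1]
    ims.append(cv2.resize(im,(400 if n=='wrist' else 200,400 if n=='wrist' else 200),interpolation=2))
cv2.imwrite('pics/f1.png',np.hstack([ims[0],np.vstack(ims[1:])]))
E
```

```text
20.43 [554.7 111.9 226.2] [-89.9 -34.5  -9.7] [ 1.1 -0.6  0.3] 29.9
wrist clip_ring [(0.73, array([649. ,  87.2, 118.2])), (0.66, array([649.6,  90.5, 114.1]))]
wrist clip_tab [(0.57, array([625.1, 100.2, 149.9]))]
wrist groove [(0.69, array([651.1,  95.8, 113. ])), (0.41, array([509.7, 334.4,  41.1]))]
wrist handle [(0.57, array([626.9, -87. , 144.7]))]
side clip_ring [(0.73, array([ 416.6, -317.5,    9.4])), (0.57, array([653.3,  92.5, 115.4]))]
side clip_tab [(0.72, array([ 420.4, -317.7,   57.7])), (0.69, array([626. ,  97.8, 151.8]))]
side groove []
side handle [(0.82, array([617.1, -88.3, 146.5])), (0.75, array([651. ,  91.8, 112.8]))]
scene clip_ring [(0.54, array([ 411.8, -315.9,   15.3]))]
scene clip_tab [(0.5, array([ 416.6, -317. ,   57.3]))]
scene groove []
scene handle [(0.79, array([616.9, -87.6, 149.3]))]
```

View pics/f1.png

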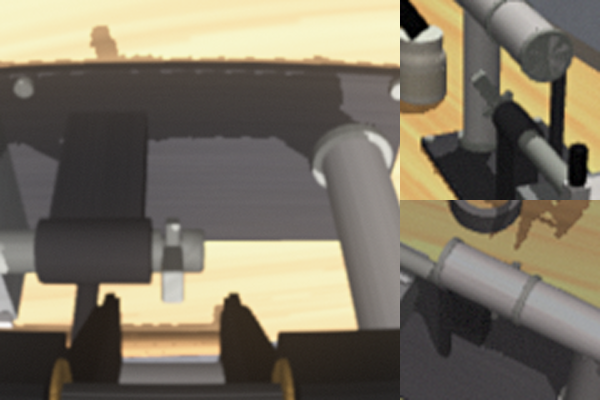

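The clip stays on the rod in the groove at wrist crop (173,260), and the gripper is clear. The clip's tab is 44 mm from the rod axis (45 mm expected when home). Handing in.

```bash
python3 -c "
from cell import env
print(env.job_done())"
```

```text
the job is handed in; nothing more can be done
None
```

The job is done and handed in. The shutter is at its closed stop, and the smaller clip is pressed into the rod's groove and released. The pictures and position checks support this; `env.job_done()` gives no verdict.

- **Shutter:** I pushed the handle with the closed fingers. It moved about 50 mm and the plate covers the port. At the last check it was still closed, with the handle at y of about -88.
- **Clip:** I took the steel clip from the small stand and pressed it on from the robot's side, tool leaning back about 35°. The push ended on a firm stop of about 36 N, well over the 10 N needed to spread the jaws.
- **After letting go:** The clip stays in the groove. Its tab measures about 44 mm from the rod axis, against 45 mm expected when home. The gripper is clear, with no force on it beyond noise, and the arm's clock read about 20 s of the 54 s allowed.
- **Other things:** I never reached for the wide clip, the pink look-alike or the other bystanders. I did not measure their positions again at the end.

**Disagreements:** One approach step went about 7 mm off sideways, and I corrected it before pressing. The final network marks for the clip's mouth were 3–8 mm off the groove along the rod. That is at or beyond their stated accuracy, and the picture shows the clip in the groove.

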